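# Unscrew the transport cap from a sloping manifold port

### The job

Unscrew the yellow transport cap from the port of the sloping manifold, turning it counter-clockwise until the thread lets go, and lift it clear. Then lower it gently into the blue bin and leave it standing there on its open end, without dropping it in; leave the other things on the bench where they are.

Things in the scene. Friction and masses are not known exactly. Their poses are not given: they have to be found in the camera images.
- manifold: Aluminium block 170 x 120 x 45 mm, fixed on a stand, its upper face sloping 30 degrees. Origin: centre of the port on that face, 105 mm above the bench; z is the port axis, up and outward 30 degrees from vertical, square to the face; y runs level along the 170 mm length. Brass fittings 16 mm high stand 66 mm from the port along +y and -y.
- port_end (a point): Centre of the free end of the port's steel neck, 40 mm out from the face along the port axis; axes as the manifold's. Neck 30 mm in diameter, its right-hand thread 41 mm in diameter, lead 14 mm per turn; it stands on a round seat 68 mm wide, 2 mm high, where the cap's rim rests at first.
- cap: Yellow screw cap, loose, 62 mm tall, about 80 g, at first screwed home on the port. Origin: centre of its open rim; z: its axis, to the closed top. Counter-clockwise from the top it climbs 14 mm a turn and the thread lets go after 1.4 to 1.7 turns; then raise it straight along the port axis past the neck's end. Let go of part way it sinks 3 mm through the thread's play and stays.
- cap_grip (a point): Middle of the cap's solid ribbed round grip, on the cap's axis 51 mm above its rim; the grip is 56 mm in diameter and the top 22 mm of the cap. The hollow skirt below it is 51 to 53 mm across. Axes as the cap's.
- bin: Blue open bin, fixed, 200 mm (x) by 170 mm (y) outside, 65 mm high, walls and floor 5 mm. The origin is the centre of its underside, z up.
- bin_floor (a point): Centre of the inside floor of the blue bin, 5 mm above the bench; axes as the bin's.
- threadlocker: Red bottle with a white cap, 42 mm in diameter, 120 mm tall, standing; origin under its centre. Bystander.
- driver: Cordless driver standing on its battery (75 x 62 mm), 206 mm tall, its head pointing to its -x; origin under its centre. Bystander.
- gauge: Black rounded box, 65 x 110 x 30 mm, lying; origin under its centre. Bystander.
There are look-alikes about, which are no part of the job. Of the things shaped like the cap, the yellow one is meant.

How it is judged:
By the outcome, as a careful person would: the job done as asked, in the order asked, and still so for the second after the job is handed in, with the robot touching nothing.
It also fails if it takes over 72 s, if anything falls off the work surface, if the arm or the gripper's body presses on something with over 40 N, if the wrist force passes 120 N, or if a joint passes its speed limit or range.

### The arm

A 6-joint arm with a two-finger parallel gripper is mounted at the origin on the work surface. World frame = base frame: x ahead of the robot, y to its left, z up, the work surface at z = 0. Lengths are in m, angles in rad, forces in N, time in s.
With the tool pointing down it reaches from about 0.425 to 0.95 m from the base axis. Payload 3.5 kg.
Tool frame: the origin (TCP) lies midway between the tips of the shut fingers; the grasp point (between the pads) lies 19 mm behind it; z points along the fingers, y is the line along which they close (so a half turn about z gives the same grasp; the last joint's range is limited). The gripper opens to 85 mm and grips with 20 to 120 N. Pads are 22 mm wide; open, the fingers measure 114 mm over their backs; the gripper's body (76 mm by 85 mm) begins 54 mm behind the grasp point. The pads swing forward as they close: fully open they stand 13 mm farther back than shut.
Start: joints at [1.125, 0.286, 1.577, -0, 1.279, -0.15], TCP at [0.197, 0.646, 0.231] pointing down, gripper open.
Joint ranges: [-2.77, 2.77], [-0.9, 2.22], [0.21, 2.48], [-1.53, 4.67], [0.24, 2.81], [-2.84, 2.84]. Speed limits (rad/s): [2.79, 2.79, 3.14, 3.14, 3.14, 3.14].

### API

Orientations are given as a unit quaternion [x, y, z, w].
In Python, from plant import * gives the robot as it stands.
- The arm moves only by the tool move_arm, never from a script. Its argument "moves" is a list of rows, each a list of 3 entries, a list of its own where there are three numbers: the opening, from 0 (shut) to 1 (fully open), then the shift along the tool's x, y, z in m, then the turn, a rotation vector about the tool's x, y, z in rad. A call has exactly 10 rows; each row shifts and turns the commanded pose from where the row before left it, along the tool's axes as they then stand; what a row does not reach is not made up. A row lasts 1/12 s, in which the tool goes at most 41.7 mm and 7.16 degrees, less where a joint would pass 70% of its speed; a pose out of reach is approached as far as the arm can. A call is refused whole if a number of a shift passes 0.0417 or a number of a turn 0.125, either way. A call with a gripper value outside its range is refused whole. The fingers move at their own pace and stop on an object; "grip_force" is the grip in N (left out, the last holds). Time passes only in rows, so rows that do not move let the fingers close, or fill a call up. It gives the time, the measured TCP pose, the force, the opening and the grip force at its end, in the units of the state.
- get_state(): the state, without advancing time (a new reading comes with each control period).
- read_camera(name): name is "scene" or "top" or "wrist"; returns the picture (420x560x3 uint8, red, green, blue); there is no depth.
- camera_params(name): a dict with "fx", "fy", "cx", "cy" (pixels), "rvec" (rotation vector, rad) and "tvec" (3), from world to camera coordinates, as OpenCV has them; the wrist camera has in their place "tool_from_camera" (4x4, takes a point from camera to tool coordinates, whose origin is the TCP and whose axes are the flange's). Camera axes: x right, y down, z forward; pixel columns grow to the right and rows downward; lengths in m; the calibration is good to about 2 mm. A picture is of the moment at which its call begins: read the wrist's pose just before it. camera_params takes no time and is no camera call.
- sign_off(): hands the job in; it is judged then, once.
The state is a dict: "time": time; "qpos": joint angles; "dq": joint speeds; "joint_efforts": joint torques, N m; "eef_pos": TCP position; "tcp_rot": TCP orientation; "contact_force": force on the tool from outside, world axes, zero at the start; "wrist_torque": the same for the moment, N m; "opening": opening from 0.0 (shut) to 1.0 (fully open); "finger_force": force on a finger pad.
Only numpy, scipy, OpenCV 4.12 (cv2) and the standard library are available. Lean on these libraries where they do the work, as an engineer would, in place of code of your own. Each camera call takes 0.05 s, during which the arm holds its last target. There are 200 camera calls.

## Working session

There is one attempt and no reset: what is moved stays moved. The work goes in short steps, Python scripts to look and compute and a tool call to move; the robot and the scene stay as the last step left them, time stands still between calls to the robot, and variables do not carry over. Pictures are saved under pics/ and viewed, at most 10 in all, crops included, and the job is handed in when it is done.

Besides the shell and the picture viewer there is one more tool, called after "Call:" as name([rows], argument=value, ...), one row to a line, values as JSON. move_arm: Moves the arm, as the interface text tells. Its arguments: {"type":"object","properties":{"moves":{"type":"array"},"grip_force":{"type":"number"}},"required":["moves"]}

```bash
ls; mkdir -p pics
python3 - <<'E'
from plant import *
import cv2
s=get_state();print(s)
for n in("scene","top"):
    cv2.imwrite(f"pics/{n}0.png",read_camera(n)[:,:,::-1]);print(camera_params(n))
print(camera_params("wrist"))
E
```

```text
pics
{'time': 0.0, 'qpos': array([ 1.12504013e+00,  2.87200765e-01,  1.57819328e+00,  2.73481384e-06,
        1.27860368e+00, -1.49979581e-01]), 'dq': array([ 0.00035629, -0.00035679,  0.00040757, -0.00085255, -0.00155777,
       -0.00147556]), 'joint_efforts': array([-6.15532590e-04, -4.05992460e+01, -2.92620081e+01, -1.21905368e-04,
        6.01638603e-03, -1.40364712e-06]), 'eef_pos': array([0.19641878, 0.64509475, 0.22991496]), 'tcp_rot': array([ 1.47350103e-01,  9.89083667e-01, -1.14919758e-03, -3.54174827e-04]), 'contact_force': array([ 0.74908629, -0.18163795, -0.66883204]), 'wrist_torque': array([0.01796424, 0.07689129, 0.05084964]), 'finger_force': 0.0, 'opening': 0.9974954025197166}
{'fx': 429.5990647767699, 'fy': 429.5990647767699, 'cx': 272.11259672658656, 'cy': 218.72434648867187, 'rvec': array([ 1.710859  ,  1.50635717, -0.77816408]), 'tvec': array([-0.00431636, -0.22393601,  1.6184921 ])}
{'fx': 536.1439314182851, 'fy': 536.1439314182851, 'cx': 274.236550895474, 'cy': 208.8091677295584, 'rvec': array([ 2.17773073, -2.11844108,  0.15733352]), 'tvec': array([-0.09592986,  0.54988467,  1.18880699])}
{'fx': 342.5664412093754, 'fy': 342.5664412093754, 'cx': 281.3885444855261, 'cy': 213.4997073951013, 'tool_from_camera': array([[-7.72769839e-04, -9.64588092e-01, -2.63759769e-01,
         6.72484824e-02],
       [ 9.99999258e-01, -4.96917355e-04, -1.11256050e-03,
         1.42838965e-04],
       [ 9.42095808e-04, -2.63760433e-01,  9.64587760e-01,
        -1.43139788e-01],
       [ 0.00000000e+00,  0.00000000e+00,  0.00000000e+00,
         1.00000000e+00]])}
```

View pics/scene0.png

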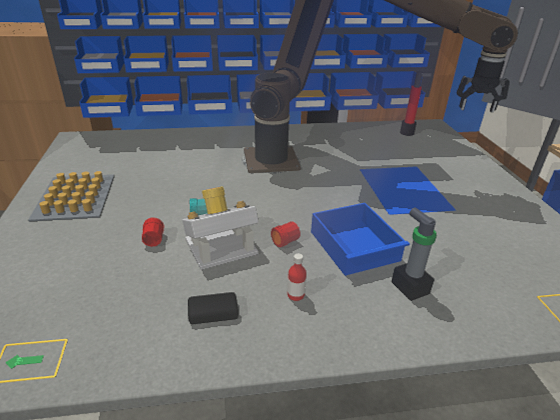

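View pics/top0.png

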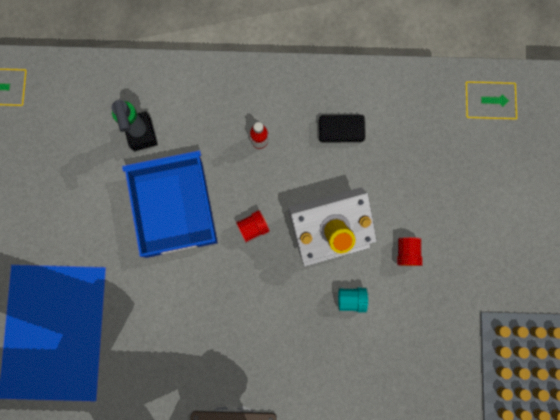

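The scene shows the yellow cap upright on the manifold: scene (213,198), top (342,238). Look-alikes in the top view are red caps at (253,226) and (410,251), a teal cap at (353,300), brass fittings at (307,238) and (365,221), and the brass rack parts at the right. I choose the yellow one on the sloping block.

```bash
cat > h.py <<'E'
from plant import *
import cv2, numpy as np
from scipy.spatial.transform import Rotation as R
def ray(n,uv,st=None):
    p=camera_params(n);d=np.array([(uv[0]-p['cx'])/p['fx'],(uv[1]-p['cy'])/p['fy'],1])
    if n=='wrist':
        T=p['tool_from_camera'];Rt=R.from_quat(st['tcp_rot']).as_matrix()
        return Rt@T[:3,3]+st['eef_pos'],Rt@T[:3,:3]@d
    Rm=R.from_rotvec(p['rvec']).as_matrix();return -Rm.T@p['tvec'],Rm.T@d
def plane(n,uv,z,st=None):
    o,d=ray(n,uv,st);return o+d*(z-o[2])/d[2]
def cross(a,b):
    (o1,d1),(o2,d2)=a,b
    t=np.linalg.lstsq(np.c_[d1,-d2],o2-o1,rcond=None)[0]
    p,q=o1+t[0]*d1,o2+t[1]*d2;return (p+q)/2,np.linalg.norm(p-q)
def blobs(img,lo,hi,roi,amin=20):
    x0,y0,x1,y1=roi;h=cv2.cvtColor(img,cv2.COLOR_RGB2HSV)[y0:y1,x0:x1]
    m=cv2.inRange(h,lo,hi);n,l,s,c=cv2.connectedComponentsWithStats(m)
    return [(c[i]+[x0,y0],s[i]) for i in range(1,n) if s[i][4]>=amin],m
E
python3 - <<'E'
from h import *
im=cv2.imread('pics/top0.png')[:,:,::-1].copy();sc=cv2.imread('pics/scene0.png')[:,:,::-1].copy()
h=cv2.cvtColor(im,cv2.COLOR_RGB2HSV)
for u,v in [(342,241),(338,224),(307,238),(365,221),(170,200),(130,200)]:print((u,v),h[v,u],im[v,u])
b,_=blobs(im,(5,100,60),(35,255,255),(285,185,385,275));print([(x[0].round(1),x[1]) for x in b])
b,m=blobs(im,(100,80,20),(130,255,255),(110,140,225,262),2000);print([(x[0],x[1]) for x in b])
c=max(cv2.findContours(m,0,2)[0],key=cv2.contourArea)
q=cv2.approxPolyDP(cv2.convexHull(c),8,True)[:,0]+[110,140];print(q.tolist())
for p in q:print(plane('top',p,.065).round(3))
a=np.hstack([cv2.resize(im[180:280,285:395],None,fx=4,fy=4),cv2.resize(sc[170:270,165:255],None,fx=4,fy=4)])
cv2.imwrite('pics/c1.png',a[:,:,::-1])
E
```

```text
(342, 241) [ 15 255 197] [197  99   0]
(338, 224) [ 24 255 101] [101  82   0]
(307, 238) [ 21 191 175] [175 134  44]
(365, 221) [ 20 193 173] [173 131  42]
(170, 200) [109 231 184] [ 17  80 184]
(130, 200) [111 153 157] [ 63  91 157]
[(array([364.6, 221.3]), array([ 74,  31,  12,  12, 104], dtype=int32)), (array([339.1, 236.2]), array([ 39,  34,  32,  35, 793], dtype=int32)), (array([305.7, 237.9]), array([ 15,  47,  12,  12, 104], dtype=int32))]
[(array([169.55965527, 203.48990035]), array([  12,   10,   95,  108, 7426], dtype=int32))]
[[199, 150], [216, 243], [140, 256], [122, 166]]
[0.679 0.094 0.065]
[0.468 0.047 0.065]
[0.435 0.213 0.065]
[0.637 0.267 0.065]
```

View pics/c1.png

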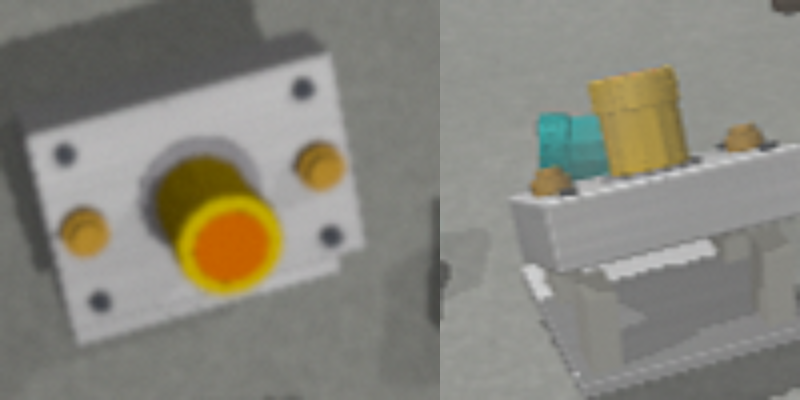

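The crop shows the yellow ribbed cap with an orange top disc, centred at crop (230,245) = top view (342.5,241). Brass fittings stand on either side of it on the sloping face, so the choice is confirmed.

Run:
```python
from h import *
im=cv2.imread('pics/top0.png')[:,:,::-1].copy()
a=plane('top',(364.6,221.3),.116);b=plane('top',(305.7,237.9),.116)
print(a,b,np.linalg.norm(a-b))
y=(b-a)/np.linalg.norm(b-a)
d=np.cross([0,0,1],y)*1  # horizontal perp
d=d if d[0]<0 else -d
z=np.array([0,0,np.cos(np.pi/6)])+d*.5
if 1: print('y',y,'z',z)
bl,_=blobs(im,(5,200,120),(18,255,255),(320,215,365,262));print(bl)
t=plane('top',bl[0][0],.105+.064*.866);print('top',t,'origin from top',t-.064*z)
mid=(a+b)/2; print('origin from fittings',mid-.013*z)
```

```text
[ 0.51968844 -0.27489288  0.116     ] [ 0.48055046 -0.14940301  0.116     ] 0.13145147366589063
y [-0.2977371  0.9546479  0.       ] z [-0.47732395 -0.14886855  0.8660254 ]
[(array([342.4279661 , 241.24576271]), array([ 14,  18,  18,  17, 236], dtype=int32))]
top [ 0.47171842 -0.22200181  0.160424  ] origin from top [ 0.50226715 -0.21247422  0.10499837]
origin from fittings [ 0.50632466 -0.21021265  0.10474167]
```

```bash
cat >> h.py <<'E'
def shift(target,st=None,p0=None):
    st=st or get_state();p=st['eef_pos'] if p0 is None else p0
    return R.from_quat(st['tcp_rot']).inv().apply(np.array(target)-p)
def turn_to_z(z,st=None):
    "smallest turn (tool axes) taking tool z onto z"
    st=st or get_state();zl=R.from_quat(st['tcp_rot']).inv().apply(z);zl/=np.linalg.norm(zl)
    v=np.cross([0,0,1],zl);return v/np.linalg.norm(v)*np.arccos(zl[2])
AX=np.array([-.4773,-.1489,.866]);O=np.array([.504,-.2115,.105])
E
python3 - <<'E'
from h import *
w=np.array([.40,.25,.36]);g=O+.053*AX-.024*AX;pre=g+.10*AX
print(shift(w),shift(pre+[0,0,.06],p0=w),turn_to_z(-AX),pre,g)
E
```

```text
[-0.309831   -0.31893328 -0.12936928] [-0.1807329  -0.44728554  0.08419182] [-0.29689136 -0.43309466  0.        ] [ 0.4424283 -0.2307081  0.216714 ] [ 0.4901583 -0.2158181  0.130114 ]
```

Call:
move_arm([
  [1,[-0.022,-0.0225,-0.013],[0,0,0]],
  [1,[-0.031,-0.032,-0.013],[0,0,0]],
  [1,[-0.031,-0.032,-0.013],[0,0,0]],
  [1,[-0.031,-0.032,-0.013],[0,0,0]],
  [1,[-0.031,-0.032,-0.013],[0,0,0]],
  [1,[-0.031,-0.032,-0.013],[0,0,0]],
  [1,[-0.031,-0.032,-0.013],[0,0,0]],
  [1,[-0.031,-0.032,-0.013],[0,0,0]],
  [1,[-0.031,-0.032,-0.013],[0,0,0]],
  [1,[-0.031,-0.032,-0.013],[0,0,0]],
])

```text
time: 0.93
eef_pos: [0.3755, 0.2955, 0.3495]
tcp_rot: [0.147, 0.989, -0.0, -0.0]
contact_force: [0.9, 0.3, 0.4]
opening: 1.0
finger_force: 0.0
```

Call:
move_arm([
  [1,[-0.018,-0.038,0],[0,0,0]],
  [1,[-0.015,-0.037,0.005],[0,0,0]],
  [1,[-0.015,-0.037,0.007],[0,0,0]],
  [1,[-0.015,-0.037,0.007],[0,0,0]],
  [1,[-0.015,-0.037,0.007],[0,0,0]],
  [1,[-0.015,-0.037,0.007],[0,0,0]],
  [1,[-0.015,-0.037,0.007],[0,0,0]],
  [1,[-0.015,-0.037,0.007],[0,0,0]],
  [1,[-0.015,-0.037,0.007],[0,0,0]],
  [1,[-0.015,-0.037,0.007],[0,0,0]],
])

```text
time: 1.77
eef_pos: [0.413, -0.1036, 0.2878]
tcp_rot: [0.148, 0.989, 0.0, 0.0]
contact_force: [1.3, 0.1, 0.9]
opening: 1.0
finger_force: 0.0
```

Call:
move_arm([
  [1,[-0.015,-0.037,0.007],[0,0,0]],
  [1,[-0.015,-0.037,0.007],[0,0,0]],
  [1,[0,0,0],[-0.037,-0.054,0]],
  [1,[0,0,0],[-0.037,-0.054,0]],
  [1,[0,0,0],[-0.037,-0.054,0]],
  [1,[0,0,0],[-0.037,-0.054,0]],
  [1,[0,0,0],[-0.037,-0.054,0]],
  [1,[0,0,0],[-0.037,-0.054,0]],
  [1,[0,0,0],[-0.037,-0.054,0]],
  [1,[0,0,0],[-0.037,-0.054,0]],
])

```text
time: 2.6
eef_pos: [0.4205, -0.1811, 0.2742]
tcp_rot: [0.142, 0.955, 0.114, 0.234]
contact_force: [-0.2, 1.0, -1.7]
opening: 1.001
finger_force: 0.0
```

Run:
```python
from h import *
s=get_state();print(s['time'],s['qpos'],s['eef_pos'],R.from_quat(s['tcp_rot']).as_matrix().round(3))
g=O+.029*AX;pre=g+.10*AX
print(shift(pre,s),turn_to_z(-AX,s))
im=read_camera('wrist');cv2.imwrite('pics/w1.png',im[:,:,::-1])
```

```text
2.6 [-0.90291908 -0.45643422  2.25301409  0.52960143  1.1943011  -2.3388873 ] [ 0.42054463 -0.18110669  0.27418702] [[-0.85   0.218  0.48 ]
 [ 0.325  0.934  0.151]
 [-0.415  0.284 -0.865]]
[-0.01088313 -0.05784557  0.05270474] [ 0.00257598  0.00192048 -0.        ]
```

View pics/w1.png

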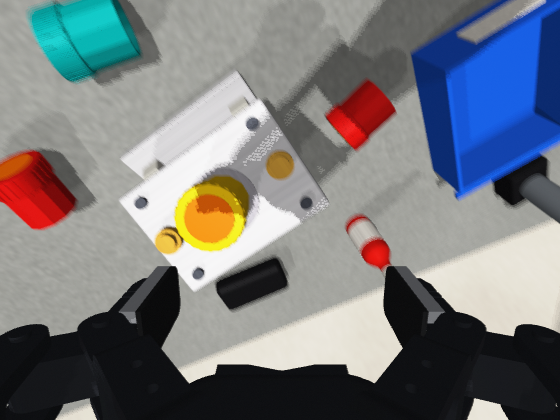

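The wrist view shows the yellow cap at (212,217) with its orange top disc, fittings at (169,241) and (280,165), and the red and teal look-alikes well clear. I refine the cap's axis from this view.

```bash
cat > cap.py <<'E'
from h import *
import sys
def look(name=None,roi=(120,120,330,300),hgt=.160,s=None):
    s=get_state();im=read_camera('wrist')
    if name:cv2.imwrite(name,im[:,:,::-1])
    h=cv2.cvtColor(im,cv2.COLOR_RGB2HSV);x0,y0,x1,y1=roi
    m=cv2.inRange(h,(4,215,60),(18,255,255))[y0:y1,x0:x1]
    n,l,st,c=cv2.connectedComponentsWithStats(m);i=1+np.argmax(st[1:,4])
    cs=cv2.findContours((l==i).astype('uint8'),0,2)[0];k=cv2.convexHull(max(cs,key=cv2.contourArea))
    e=cv2.fitEllipse(k);uv=np.array(e[0])+[x0,y0]
    print('ellipse',uv,e[1:],'pt',plane('wrist',uv,hgt,s));return s,uv
E
python3 - <<'E'
from cap import *
s,uv=look()
im=read_camera('wrist')
b,_=blobs(im,(12,120,60),(28,230,255),(140,130,310,270),60);print([(x[0].round(1),x[1][4]) for x in b])
f=[plane('wrist',u,.117,s) for u in((168,241),(280,165))];print(f,np.linalg.norm(f[0]-f[1]),(f[0]+f[1])/2-.014*AX)
t=cross(ray('wrist',uv,s),ray('top',(342.43,241.25)));print(t)
E
```

```text
ellipse [208.00126648 218.9721756 ] ((47.64177322387695, 50.228294372558594), 113.70976257324219) pt [ 0.46881139 -0.2198605   0.16      ]
[(array([279.5, 166. ]), np.int32(638)), (array([208.4, 225.2]), np.int32(1466)), (array([168.5, 242. ]), np.int32(601))]
[array([ 0.51293052, -0.27153218,  0.117     ]), array([ 0.47533809, -0.14784985,  0.117     ])] 0.12926912698050347 [ 0.50081651 -0.20760641  0.104876  ]
(array([ 0.47215528, -0.22159527,  0.15603681]), np.float64(0.001951126098788111))
```

Call:
move_arm([
  [1,[0,0,0],[0.0026,0.0019,0.123]],
  [1,[0,0,0],[0,0,0.123]],
  [1,[0,0,0],[0,0,0.123]],
  [1,[0,0,0],[0,0,0.123]],
  [1,[0,0,0],[0,0,0.123]],
  [1,[0,0,0],[0,0,0.123]],
  [1,[0,0,0],[0,0,0.123]],
  [1,[0,0,0],[0,0,0.123]],
  [1,[0,0,0],[0,0,0.123]],
  [1,[0,0,0],[0,0,0.123]],
])

```text
time: 3.58
eef_pos: [0.4211, -0.1811, 0.2746]
tcp_rot: [0.67, 0.697, 0.225, 0.123]
contact_force: [0.5, 0.2, 1.2]
opening: 1.002
finger_force: 0.0
```

Call:
move_arm([
  [1,[0,0,0],[0,0,0.123]],
  [1,[0,0,0],[0,0,0.123]],
  [1,[0,0,0],[0,0,0.123]],
  [1,[0,0,0],[0,0,0.123]],
  [1,[0,0,0],[0,0,0.123]],
  [1,[0,0,0],[0,0,0.123]],
  [1,[0,0,0],[0,0,0.123]],
  [1,[0,0,0],[0,0,0.123]],
  [1,[0,0,0],[0,0,0.123]],
  [1,[0,0,0],[0,0,0.123]],
])

```text
time: 4.42
eef_pos: [0.4211, -0.1811, 0.2746]
tcp_rot: [0.949, 0.183, 0.255, -0.029]
contact_force: [-0.2, 0.9, 0.3]
opening: 1.005
finger_force: 0.0
```

Call:
move_arm([
  [1,[0,0,0],[0,0,0.123]],
  [1,[0,0,0],[0,0,0.123]],
  [1,[0,0,0],[0,0,0.123]],
  [1,[0,0,0],[0,0,0.123]],
  [1,[0,0,0],[0,0,0.123]],
  [1,[0,0,0],[0,0,0.123]],
  [1,[0,0,0],[0,0,0.123]],
  [1,[0,0,0],[0,0,0.123]],
  [1,[0,0,0],[0,0,0.123]],
  [1,[0,0,0],[0,0,0.123]],
])

```text
time: 5.25
eef_pos: [0.4211, -0.1811, 0.2747]
tcp_rot: [0.881, -0.398, 0.191, -0.171]
contact_force: [0.2, 0.0, 0.6]
opening: 0.998
finger_force: 0.0
```

Call:
move_arm([
  [1,[0,0,0],[0,0,0.123]],
  [1,[0,0,0],[0,0,0.123]],
  [1,[0,0,0],[0,0,0.123]],
  [1,[0,0,0],[0,0,0.123]],
  [1,[0,0,0],[0,0,0.123]],
  [1,[0,0,0],[0,0,0.123]],
  [1,[0,0,0],[0,0,0.123]],
  [1,[0,0,0],[0,0,0.123]],
  [1,[0,0,0],[0,0,0]],
  [1,[0,0,0],[0,0,0]],
])

```text
time: 6.08
eef_pos: [0.421, -0.1811, 0.2746]
tcp_rot: [-0.591, 0.764, -0.089, 0.241]
contact_force: [0.4, 0.0, 1.0]
opening: 1.0
finger_force: 0.0
```

```bash
sed -i 's/O=np.array.*/O=np.array([.5013,-.2112,.105])/' h.py
python3 - <<'E'
from h import *
s=get_state();print(s['time'],s['qpos'],s['eef_pos'])
g=O+.029*AX
print(turn_to_z(-AX,s),shift(g+.06*AX,s),shift(g,s))
E
```

```text
6.0833 [-0.89780849 -0.45384894  2.24902422  0.52138251  1.19400208  2.33932321] [ 0.42103724 -0.18108523  0.2746065 ]
[ 0.00360467 -0.0015443   0.        ] [ 0.05841372 -0.00586469  0.09178209] [ 0.05832107 -0.00608097  0.1517799 ]
```

Call:
move_arm([
  [1,[0.0083,-0.0008,0.0131],[0.0036,-0.0015,0]],
  [1,[0.0083,-0.0008,0.0131],[0,0,0]],
  [1,[0.0083,-0.0008,0.0131],[0,0,0]],
  [1,[0.0083,-0.0008,0.0131],[0,0,0]],
  [1,[0.0083,-0.0008,0.0131],[0,0,0]],
  [1,[0.0083,-0.0008,0.0131],[0,0,0]],
  [1,[0.0083,-0.0008,0.0131],[0,0,0]],
  [1,[0,0,0],[0,0,0]],
  [1,[0,0,0],[0,0,0]],
  [1,[0,0,0],[0,0,0]],
])

```text
time: 6.92
eef_pos: [0.4587, -0.2241, 0.1826]
tcp_rot: [-0.59, 0.765, -0.09, 0.243]
contact_force: [1.0, 0.3, 0.5]
opening: 1.004
finger_force: 0.0
```

Run:
```python
from cap import *
s,uv=look('pics/w2.png',(60,60,500,400))
print(s['time'],s['qpos'])
g=O+.029*AX
print(turn_to_z(-AX,s),shift(g,s))
```

```text
ellipse [282.483078   250.30976868] ((71.44205474853516, 75.83573150634766), 90.34524536132812) pt [ 0.47018173 -0.22040999  0.16      ]
6.9167 [-0.89364654 -0.19401546  2.23277093  0.59421474  0.98317792  2.19755893]
[-0.00106308  0.00017589  0.        ] [4.55199884e-04 6.05768933e-05 6.04621937e-02]
```

View pics/w2.png

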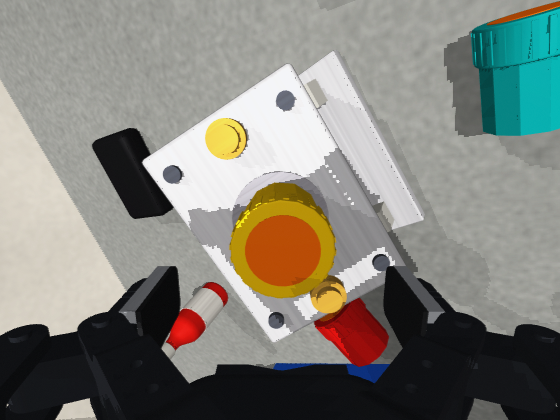

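The cap's disc is at (282,250), centred between the fingers, and the ray gives its top within 1 mm of my estimate. I descend 60 mm, adding turn margin on the way.

Call:
move_arm([
  [1,[0,0,0.006],[-0.001,0,0.12]],
  [1,[0,0,0.006],[0,0,0.12]],
  [1,[0,0,0.006],[0,0,0.12]],
  [1,[0,0,0.006],[0,0,0.12]],
  [1,[0,0,0.006],[0,0,0]],
  [1,[0,0,0.006],[0,0,0]],
  [1,[0,0,0.006],[0,0,0]],
  [1,[0,0,0.006],[0,0,0]],
  [1,[0,0,0.006],[0,0,0]],
  [1,[0,0,0.006],[0,0,0]],
])

```text
time: 7.8
eef_pos: [0.4874, -0.2151, 0.1295]
tcp_rot: [-0.391, 0.883, -0.029, 0.257]
contact_force: [0.3, 0.6, -0.8]
opening: 1.002
finger_force: 0.0
```

Call:
move_arm([
  [0,[0,0,0],[0,0,0]],
  [0,[0,0,0],[0,0,0]],
  [0,[0,0,0],[0,0,0]],
  [0,[0,0,0],[0,0,0]],
  [0,[0,0,0],[0,0,0]],
  [0,[0,0,0],[0,0,0]],
  [0,[0,0,0],[0,0,0]],
  [0,[0,0,0],[0,0,0]],
  [0,[0,0,0],[0,0,0]],
  [0,[0,0,0],[0,0,0]],
], grip_force=60)

```text
time: 8.63
eef_pos: [0.4872, -0.2154, 0.1302]
tcp_rot: [-0.391, 0.883, -0.03, 0.257]
contact_force: [-0.4, -0.1, 0.7]
opening: 0.639
finger_force: 63.1
```

Run:
```python
from h import *
s=get_state();print(s)
print(turn_to_z(-AX,s),shift(O+.029*AX,s))
```

```text
{'time': 8.6333, 'qpos': array([-0.82914854, -0.06528895,  2.22755069,  0.64617524,  0.85072999,
        2.6464612 ]), 'dq': array([ 0.00097179, -0.0005267 , -0.00229967,  0.00198584,  0.00155561,
        0.00067287]), 'joint_efforts': array([ 2.30771438e-01, -2.23794329e+01, -2.50498366e+01,  8.49241633e-01,
       -1.85545057e-02,  6.84127968e-03]), 'eef_pos': array([ 0.4871857 , -0.21536583,  0.13016628]), 'tcp_rot': array([-0.3908461 ,  0.88329119, -0.02953089,  0.25722348]), 'contact_force': array([-0.41000198, -0.13280026,  0.69485495]), 'wrist_torque': array([-0.10411556,  0.19300091, -0.02357583]), 'finger_force': 63.083142042160034, 'opening': 0.6390635924975623}
[-0.00014632  0.00013875  0.        ] [-2.32396015e-05 -2.76321290e-04  1.52761406e-04]
```

Call:
move_arm([
  [0,[0,0,-0.00013],[0,0,-0.06]],
  [0,[0,0,-0.00027],[0,0,-0.12]],
  [0,[0,0,-0.00027],[0,0,-0.12]],
  [0,[0,0,-0.00027],[0,0,-0.12]],
  [0,[0,0,-0.00027],[0,0,-0.12]],
  [0,[0,0,-0.00027],[0,0,-0.12]],
  [0,[0,0,-0.00027],[0,0,-0.12]],
  [0,[0,0,-0.00027],[0,0,-0.12]],
  [0,[0,0,-0.00027],[0,0,-0.12]],
  [0,[0,0,-0.00027],[0,0,-0.12]],
])

```text
time: 9.47
eef_pos: [0.4859, -0.2155, 0.132]
tcp_rot: [0.807, -0.53, 0.164, -0.2]
contact_force: [0.5, 0.2, -0.7]
opening: 0.639
finger_force: 63.1
```

Run:
```python
from h import *
s=get_state();print(s['qpos'],s['contact_force'],s['wrist_torque'],s['finger_force'])
print(turn_to_z(-AX,s),shift(O+.029*AX,s))
```

```text
[-0.83165687 -0.07067466  2.22853058  0.64383966  0.8558735   1.50232211] [ 0.54044431  0.16843878 -0.74968037] [-0.11343571  0.11355596 -0.05595321] 63.103405237197876
[-0.00014894  0.00029662  0.        ] [ 0.00047749 -0.00028122  0.00241583]
```

Call:
move_arm([
  [0,[0,0,-0.00027],[0,0,-0.12]],
  [0,[0,0,-0.00027],[0,0,-0.12]],
  [0,[0,0,-0.00027],[0,0,-0.12]],
  [0,[0,0,-0.00027],[0,0,-0.12]],
  [0,[0,0,-0.00027],[0,0,-0.12]],
  [0,[0,0,-0.00027],[0,0,-0.12]],
  [0,[0,0,-0.00027],[0,0,-0.12]],
  [0,[0,0,-0.00027],[0,0,-0.12]],
  [0,[0,0,-0.00027],[0,0,-0.12]],
  [0,[0,0,-0.00027],[0,0,-0.12]],
])

```text
time: 10.3
eef_pos: [0.4848, -0.2159, 0.1346]
tcp_rot: [0.966, 0.018, 0.249, -0.073]
contact_force: [1.3, 1.0, -0.1]
opening: 0.639
finger_force: 63.1
```

Call:
move_arm([
  [0,[0,0,-0.00027],[0,0,-0.12]],
  [0,[0,0,-0.00027],[0,0,-0.12]],
  [0,[0,0,-0.00027],[0,0,-0.12]],
  [0,[0,0,-0.00027],[0,0,-0.12]],
  [0,[0,0,-0.00027],[0,0,-0.12]],
  [0,[0,0,-0.00027],[0,0,-0.12]],
  [0,[0,0,-0.00027],[0,0,-0.12]],
  [0,[0,0,-0.00027],[0,0,-0.12]],
  [0,[0,0,-0.00027],[0,0,-0.12]],
  [0,[0,0,-0.00027],[0,0,-0.12]],
])

```text
time: 11.13
eef_pos: [0.4835, -0.2164, 0.1369]
tcp_rot: [0.787, 0.56, 0.246, 0.08]
contact_force: [0.8, -1.2, -0.0]
opening: 0.642
finger_force: 63.1
```

Call:
move_arm([
  [0,[0,0,-0.00027],[0,0,-0.12]],
  [0,[0,0,-0.00027],[0,0,-0.12]],
  [0,[0,0,-0.00027],[0,0,-0.12]],
  [0,[0,0,-0.00027],[0,0,-0.12]],
  [0,[0,0,-0.00027],[0,0,-0.12]],
  [0,[0,0,-0.00027],[0,0,-0.12]],
  [0,[0,0,-0.00027],[0,0,-0.12]],
  [0,[0,0,-0.00027],[0,0,-0.12]],
  [0,[0,0,-0.00027],[0,0,-0.12]],
  [0,[0,0,-0.00027],[0,0,-0.12]],
])

```text
time: 11.97
eef_pos: [0.4819, -0.2165, 0.1389]
tcp_rot: [0.333, 0.907, 0.158, 0.205]
contact_force: [0.8, 0.2, -0.2]
opening: 0.638
finger_force: 63.2
```

Run:
```python
from h import *
s=get_state();print(s['qpos'],s['contact_force'],s['wrist_torque'],s['finger_force'])
print(turn_to_z(-AX,s),shift(O+.029*AX,s))
cv2.imwrite('pics/w3.png',read_camera('wrist')[:,:,::-1])
```

```text
[-0.84008598 -0.08870617  2.23045906  0.6355299   0.87355299 -2.09233213] [ 0.80109651  0.20426816 -0.1512203 ] [-0.12618994  0.19856669  0.0219438 ] 63.16522836685181
[ 0.00032413 -0.00079963  0.        ] [-8.27559821e-04  2.89310275e-05  1.04205041e-02]
```

View pics/w3.png

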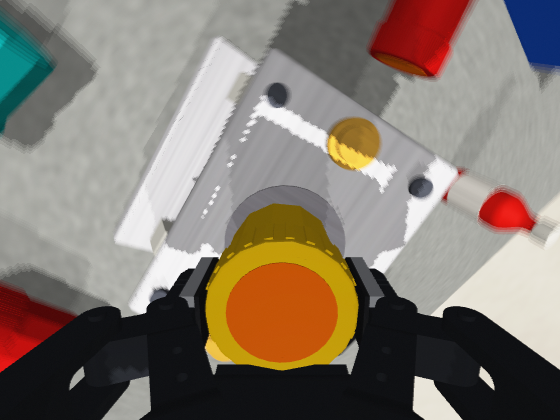

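The cap is held squarely (disc at (282,312)) and a gap shows over the seat, so it's climbing with the turn. I finish this stroke, release, and rewind.

Call:
move_arm([
  [0,[0,0,-0.00027],[0,0,-0.12]],
  [0,[0,0,-0.00027],[0,0,-0.12]],
  [0,[0,0,-0.00027],[0,0,-0.12]],
  [0,[0,0,-0.00027],[0,0,-0.12]],
  [0,[0,0,-0.00027],[0,0,-0.12]],
  [0,[0,0,0],[0,0,0]],
  [1,[0,0,0],[0,0,0]],
  [1,[0,0,0],[0,0,0]],
  [1,[0,0,0],[0,0,0]],
  [1,[0,0,0],[0,0,0]],
])

```text
time: 12.85
eef_pos: [0.4814, -0.2171, 0.1404]
tcp_rot: [0.054, 0.964, 0.091, 0.242]
contact_force: [0.1, -0.5, -0.7]
opening: 1.001
finger_force: 0.0
```

Call:
move_arm([
  [1,[0,0,0],[0,0,0]],
  [1,[0,0,0],[0,0,0]],
  [1,[0,0,0],[0,0,0]],
  [1,[0,0,0.003],[0,0,0]],
  [1,[0,0,0],[0,0,0.123]],
  [1,[0,0,0],[0,0,0.123]],
  [1,[0,0,0],[0,0,0.123]],
  [1,[0,0,0],[0,0,0.123]],
  [1,[0,0,0],[0,0,0.123]],
  [1,[0,0,0],[0,0,0.123]],
])

```text
time: 13.68
eef_pos: [0.4828, -0.2165, 0.1375]
tcp_rot: [0.4, 0.879, 0.173, 0.193]
contact_force: [0.2, -0.5, -0.1]
opening: 1.002
finger_force: 0.0
```

Run:
```python
from h import *
s=get_state();print(s['qpos'],s['contact_force'],s['wrist_torque'],s['opening'])
print(turn_to_z(-AX,s),shift(O+.029*AX,s))
```

```text
[-0.83831173 -0.084764    2.22982696  0.63718405  0.86968094 -1.94330795] [ 0.22985109 -0.5393957  -0.1307532 ] [-0.07945609  0.18576589  0.0005572 ] 1.0024516529995213
[ 0.00011699 -0.00052442  0.        ] [-0.00059705  0.00015399  0.00875708]
```

Call:
move_arm([
  [1,[0,0,0],[0,0,0.123]],
  [1,[0,0,0],[0,0,0.123]],
  [1,[0,0,0],[0,0,0.123]],
  [1,[0,0,0],[0,0,0.123]],
  [1,[0,0,0],[0,0,0.123]],
  [1,[0,0,0],[0,0,0.123]],
  [1,[0,0,0],[0,0,0.123]],
  [1,[0,0,0],[0,0,0.123]],
  [1,[0,0,0],[0,0,0.123]],
  [1,[0,0,0],[0,0,0.123]],
])

```text
time: 14.52
eef_pos: [0.4828, -0.2165, 0.1375]
tcp_rot: [0.834, 0.487, 0.252, 0.058]
contact_force: [0.3, -0.9, -0.3]
opening: 1.0
finger_force: 0.0
```

Call:
move_arm([
  [1,[0,0,0],[0,0,0.123]],
  [1,[0,0,0],[0,0,0.123]],
  [1,[0,0,0],[0,0,0.123]],
  [1,[0,0,0],[0,0,0.123]],
  [1,[0,0,0],[0,0,0.123]],
  [1,[0,0,0],[0,0,0.123]],
  [1,[0,0,0],[0,0,0.123]],
  [1,[0,0,0],[0,0,0.123]],
  [1,[0,0,0],[0,0,0.123]],
  [1,[0,0,0],[0,0,0.123]],
])

```text
time: 15.35
eef_pos: [0.4828, -0.2165, 0.1375]
tcp_rot: [0.962, -0.083, 0.239, -0.098]
contact_force: [-0.5, 0.5, -0.4]
opening: 0.999
finger_force: 0.0
```

Call:
move_arm([
  [1,[0,0,0],[0,0,0.123]],
  [1,[0,0,0],[0,0,0.123]],
  [1,[0,0,0],[0,0,0.123]],
  [1,[0,0,0],[0,0,0.123]],
  [1,[0,0,0],[0,0,0.123]],
  [1,[0,0,0],[0,0,0.123]],
  [1,[0,0,0],[0,0,0.123]],
  [1,[0,0,0],[0,0,0.123]],
  [1,[0,0,0],[0,0,0.123]],
  [1,[0,0,0],[0,0,0.123]],
])

```text
time: 16.18
eef_pos: [0.4828, -0.2165, 0.1375]
tcp_rot: [0.738, -0.623, 0.139, -0.218]
contact_force: [-0.7, 0.6, -0.2]
opening: 1.0
finger_force: 0.0
```

Call:
move_arm([
  [1,[0,0,0],[0,0,0.123]],
  [1,[0,0,0],[0,0,0.123]],
  [1,[0,0,0],[0,0,0.123]],
  [1,[0,0,0],[0,0,0.123]],
  [1,[0,0,0],[0,0,0.123]],
  [1,[0,0,0],[0,0,0.123]],
  [1,[0,0,0],[0,0,0.123]],
  [1,[0,0,0],[0,0,0]],
  [1,[0,0,0],[0,0,0]],
  [1,[0,0,0],[0,0,0]],
])

```text
time: 17.02
eef_pos: [0.4828, -0.2165, 0.1376]
tcp_rot: [-0.414, 0.873, -0.036, 0.256]
contact_force: [-0.6, 0.3, 0.4]
opening: 1.0
finger_force: 0.0
```

Run:
```python
from cap import *
s,uv=look(None,(150,150,400,415),.105+.866*(.064+.0087))
print(s['qpos'],s['contact_force'],s['wrist_torque'],s['opening'])
print(turn_to_z(-AX,s),shift(O+.029*AX,s),O+(.064+.0087)*AX)
```

```text
ellipse [292.24824524 308.79348755] ((102.14642333984375, 112.84200286865234), 75.13803100585938) pt [ 0.4596644  -0.22255948  0.1679582 ]
[-0.83841512 -0.08497078  2.22977219  0.6371122   0.86985586  2.59888816] [-0.63591327  0.33551447  0.37624289] [-0.0647717   0.25788014  0.00462623] 1.000170124671596
[ 0.00040016  0.00019637 -0.        ] [-4.51957513e-05 -5.56899284e-04  8.87603271e-03] [ 0.46660029 -0.22202503  0.1679582 ]
```

Call:
move_arm([
  [0,[0,0,0],[0,0,0]],
  [0,[0,0,0],[0,0,0]],
  [0,[0,0,0],[0,0,0]],
  [0,[0,0,0],[0,0,0]],
  [0,[0,0,0],[0,0,0]],
  [0,[0,0,0],[0,0,0]],
  [0,[0,0,0],[0,0,0]],
  [0,[0,0,0],[0,0,0]],
  [0,[0,0,0],[0,0,0]],
  [0,[0,0,0],[0,0,0]],
])

```text
time: 17.9
eef_pos: [0.4828, -0.2166, 0.1379]
tcp_rot: [-0.413, 0.873, -0.036, 0.256]
contact_force: [-2.9, 0.6, 4.3]
opening: 0.64
finger_force: 62.4
```

Run:
```python
from cap import *
s=get_state()
print(s['contact_force'],s['wrist_torque'],s['opening'],s['finger_force'])
print(turn_to_z(-AX,s),shift(O+.029*AX,s))
cv2.imwrite('pics/w4.png',read_camera('wrist')[:,:,::-1])
```

```text
[-2.9141548   0.57621653  4.27693274] [0.07745318 0.38396265 0.12449109] 0.640215122210244 62.4133837223053
[ 0.00022058  0.00028844 -0.        ] [ 3.77365642e-05 -4.08350626e-04  9.14301218e-03]
```

View pics/w4.png

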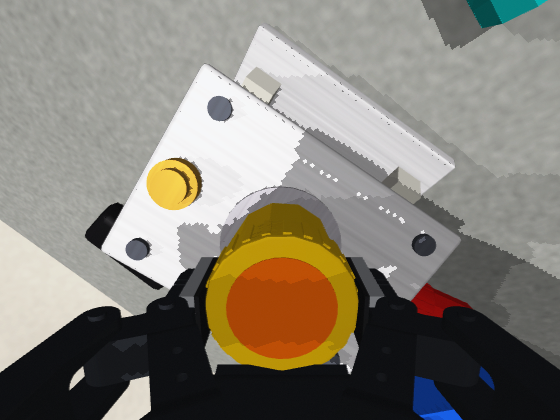

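The cap is gripped squarely again, disc at (282,308). I turn on.

Call:
move_arm([
  [0,[0,0,-0.0005],[0,0,-0.06]],
  [0,[0,0,-0.00027],[0,0,-0.12]],
  [0,[0,0,-0.00027],[0,0,-0.12]],
  [0,[0,0,-0.00027],[0,0,-0.12]],
  [0,[0,0,-0.00027],[0,0,-0.12]],
  [0,[0,0,-0.00027],[0,0,-0.12]],
  [0,[0,0,-0.00027],[0,0,-0.12]],
  [0,[0,0,-0.00027],[0,0,-0.12]],
  [0,[0,0,-0.00027],[0,0,-0.12]],
  [0,[0,0,-0.00027],[0,0,-0.12]],
])

```text
time: 18.78
eef_pos: [0.4818, -0.2172, 0.1403]
tcp_rot: [0.82, -0.51, 0.17, -0.196]
contact_force: [-0.2, -0.6, 0.7]
opening: 0.639
finger_force: 62.9
```

Call:
move_arm([
  [0,[0,0,-0.00027],[0,0,-0.12]],
  [0,[0,0,-0.00027],[0,0,-0.12]],
  [0,[0,0,-0.00027],[0,0,-0.12]],
  [0,[0,0,-0.00027],[0,0,-0.12]],
  [0,[0,0,-0.00027],[0,0,-0.12]],
  [0,[0,0,-0.00027],[0,0,-0.12]],
  [0,[0,0,-0.00027],[0,0,-0.12]],
  [0,[0,0,-0.00027],[0,0,-0.12]],
  [0,[0,0,-0.00027],[0,0,-0.12]],
  [0,[0,0,-0.00027],[0,0,-0.12]],
])

```text
time: 19.62
eef_pos: [0.4805, -0.2178, 0.1425]
tcp_rot: [0.965, 0.042, 0.251, -0.066]
contact_force: [0.6, 0.3, 0.6]
opening: 0.637
finger_force: 62.9
```

Run:
```python
from cap import *
s=get_state()
print(s['qpos'],s['contact_force'],s['wrist_torque'],s['opening'],s['finger_force'])
print(turn_to_z(-AX,s),shift(O+.029*AX,s))
```

```text
[-0.84438518 -0.09709049  2.23065951  0.63272375  0.87999004  0.25913181] [0.61251567 0.26282715 0.55333716] [-0.11462561  0.05961599 -0.11618932] 0.6367861142708083 62.93128252029419
[ 0.00121421 -0.00107948  0.        ] [ 0.00010644 -0.00014985  0.01443597]
```

Call:
move_arm([
  [0,[0,0,-0.00027],[0,0,-0.12]],
  [0,[0,0,-0.00027],[0,0,-0.12]],
  [0,[0,0,-0.00027],[0,0,-0.12]],
  [0,[0,0,-0.00027],[0,0,-0.12]],
  [0,[0,0,-0.00027],[0,0,-0.12]],
  [0,[0,0,-0.00027],[0,0,-0.12]],
  [0,[0,0,-0.00027],[0,0,-0.12]],
  [0,[0,0,-0.00027],[0,0,-0.12]],
  [0,[0,0,-0.00027],[0,0,-0.12]],
  [0,[0,0,-0.00027],[0,0,-0.12]],
])

```text
time: 20.45
eef_pos: [0.4794, -0.2183, 0.1452]
tcp_rot: [0.773, 0.58, 0.244, 0.088]
contact_force: [1.1, 0.1, 0.4]
opening: 0.638
finger_force: 62.9
```

Call:
move_arm([
  [0,[0,0,-0.00027],[0,0,-0.12]],
  [0,[0,0,-0.00027],[0,0,-0.12]],
  [0,[0,0,-0.00027],[0,0,-0.12]],
  [0,[0,0,-0.00027],[0,0,-0.12]],
  [0,[0,0,-0.00027],[0,0,-0.12]],
  [0,[0,0,-0.00027],[0,0,-0.12]],
  [0,[0,0,-0.00027],[0,0,-0.12]],
  [0,[0,0,-0.00027],[0,0,-0.12]],
  [0,[0,0,-0.00027],[0,0,-0.12]],
  [0,[0,0,-0.00027],[0,0,-0.12]],
])

```text
time: 21.28
eef_pos: [0.4781, -0.2183, 0.1477]
tcp_rot: [0.31, 0.915, 0.153, 0.21]
contact_force: [-0.3, 1.2, 2.3]
opening: 0.638
finger_force: 63.0
```

Call:
move_arm([
  [0,[0,0,-0.00027],[0,0,-0.12]],
  [0,[0,0,-0.00027],[0,0,-0.12]],
  [0,[0,0,-0.00027],[0,0,-0.12]],
  [0,[0,0,-0.00027],[0,0,-0.12]],
  [0,[0,0,0],[0,0,0]],
  [0,[0,0,-0.001],[0,0,0]],
  [0,[0,0,-0.001],[0,0,0]],
  [0,[0,0,-0.001],[0,0,0]],
  [0,[0,0,0],[0,0,0]],
  [0,[0,0,0],[0,0,0]],
])

```text
time: 22.12
eef_pos: [0.4755, -0.2185, 0.1507]
tcp_rot: [0.087, 0.962, 0.099, 0.239]
contact_force: [2.1, 1.9, -0.9]
opening: 0.642
finger_force: 63.3
```

Run:
```python
from cap import *
s=get_state()
print(s['qpos'],s['contact_force'],s['wrist_torque'],s['opening'],s['finger_force'])
print(turn_to_z(-AX,s),shift(O+.029*AX,s))
```

```text
[-0.85441306 -0.11819543  2.23239282  0.62303668  0.90306831 -2.60867091] [ 2.07056862  1.94505924 -0.87547891] [0.18899091 0.04466995 0.0847415 ] 0.6415092127829329 63.28338861465454
[ 0.00085867 -0.00038652  0.        ] [-0.00064591 -0.0004434   0.02395055]
```

Call:
move_arm([
  [0,[0,0,-0.00027],[0,0,-0.1]],
  [0,[0,0,0],[0,0,0]],
  [0,[0,0,-0.001],[0,0,0]],
  [0,[0,0,-0.001],[0,0,0]],
  [0,[0,0,-0.001],[0,0,0]],
  [0,[0,0,0],[0,0,0]],
  [0,[0,0,0],[0,0,0]],
  [0,[0,0,0],[0,0,0]],
  [0,[0,0,0],[0,0,0]],
  [0,[0,0,0],[0,0,0]],
])

```text
time: 22.95
eef_pos: [0.474, -0.2193, 0.1537]
tcp_rot: [0.038, 0.965, 0.087, 0.244]
contact_force: [0.3, 2.1, 0.2]
opening: 0.637
finger_force: 63.3
```

Run:
```python
from cap import *
s=get_state()
print(s['qpos'],s['contact_force'],s['wrist_torque'],s['opening'],s['finger_force'])
print(turn_to_z(-AX,s),shift(O+.029*AX,s))
```

```text
[-0.85811488 -0.12530753  2.23240866  0.61970702  0.91000015 -2.70738757] [0.31202137 2.07685324 0.21096129] [0.0898427  0.12102893 0.14078005] 0.6368317774681197 63.276236057281494
[ 0.00019941 -0.00016281  0.        ] [-0.00044276 -0.00021653  0.02740428]
```

No axial resistance, so the thread has let go. I lift along the port axis.

Call:
move_arm([
  [0,[0,0,-0.002],[0,0,0]],
  [0,[0,0,-0.004],[0,0,0]],
  [0,[0,0,-0.004],[0,0,0]],
  [0,[0,0,-0.005],[0,0,0]],
  [0,[0,0,-0.005],[0,0,0]],
  [0,[0,0,-0.007],[0,0,0]],
  [0,[0,0,-0.007],[0,0,0]],
  [0,[0,0,-0.008],[0,0,0]],
  [0,[0,0,-0.008],[0,0,0]],
  [0,[0,0,0],[0,0,0]],
])

```text
time: 23.78
eef_pos: [0.4503, -0.2279, 0.1992]
tcp_rot: [0.038, 0.965, 0.085, 0.245]
contact_force: [0.8, 0.1, -0.2]
opening: 0.642
finger_force: 63.3
```

Run:
```python
from cap import *
s=get_state()
print(s['qpos'],s['contact_force'],s['wrist_torque'],s['opening'],s['finger_force'])
print(turn_to_z(-AX,s),shift(O+.029*AX,s))
a=read_camera('wrist');b=read_camera('scene')
cv2.imwrite('pics/w5.png',np.hstack([cv2.resize(a,(400,300)),cv2.resize(b[100:300,130:400],(400,300))])[:,:,::-1])
```

```text
[-0.9147652  -0.22971409  2.22925304  0.58145138  1.02368033 -2.68577503] [ 0.81792787  0.14914773 -0.1992821 ] [-0.10228037  0.25381754  0.02521802] 0.6419646084528244 63.31047534942627
[-0.00237105  0.00237191  0.        ] [0.00104515 0.00061813 0.07939095]
```

View pics/w5.png

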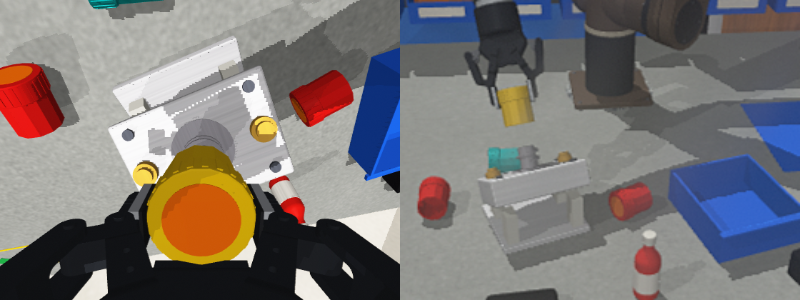

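The cap is held and fully clear of the bare steel neck: left half at (202,218), scene crop at (516,105). Next I plan the carry to the bin and check the driver's clearance.

Run:
```python
from h import *
s=get_state()
print('driver',plane('top',(141,130),.03),'head',plane('top',(122,115),.19))
im=cv2.imread('pics/top0.png')
Rm=R.from_quat(s['tcp_rot']).as_matrix();print(Rm.round(3))
tz=turn_to_z([0,0,-1],s);R2=R.from_quat(s['tcp_rot'])*R.from_rotvec(tz);print('level turn',tz,'tool y after',R2.as_matrix()[:,1])
p1=np.array([.44,-.22,.31]);p2=np.array([.53,.14,.30])
print(shift(p1,s),shift(p2,s,p0=p1))
```

```text
driver [0.73255162 0.23829354 0.03      ] head [0.71678958 0.23780335 0.19      ]
[[-0.878  0.032  0.478]
 [ 0.116  0.982  0.148]
 [-0.465  0.185 -0.866]]
level turn [ 0.19414705  0.48675955 -0.        ] tool y after [ 7.91449464e-02  9.96863119e-01 -3.21306771e-17]
[-0.04249609  0.02753653 -0.10110695] [-0.03258735  0.35457126  0.10496325]
```

Call:
move_arm([
  [0,[-0.002,0.001,-0.005],[0,0,0]],
  [0,[-0.004,0.003,-0.01],[0,0,0]],
  [0,[-0.005,0.003,-0.011],[0,0,0]],
  [0,[-0.005,0.003,-0.011],[0,0,0]],
  [0,[-0.005,0.003,-0.011],[0,0,0]],
  [0,[-0.005,0.003,-0.011],[0,0,0]],
  [0,[-0.005,0.003,-0.011],[0,0,0]],
  [0,[-0.005,0.003,-0.011],[0,0,0]],
  [0,[-0.004,0.003,-0.01],[0,0,0]],
  [0,[-0.003,0.002,-0.009],[0,0,0]],
])

```text
time: 24.72
eef_pos: [0.4411, -0.2201, 0.3102]
tcp_rot: [0.038, 0.965, 0.087, 0.244]
contact_force: [-0.4, 0.2, -0.5]
opening: 0.641
finger_force: 63.3
```

Call:
move_arm([
  [0,[-0.001,0.015,0.004],[0,0,0]],
  [0,[-0.003,0.03,0.009],[0,0,0]],
  [0,[-0.003,0.035,0.01],[0,0,0]],
  [0,[-0.003,0.035,0.01],[0,0,0]],
  [0,[-0.003,0.035,0.01],[0,0,0]],
  [0,[-0.003,0.035,0.01],[0,0,0]],
  [0,[-0.003,0.035,0.01],[0,0,0]],
  [0,[-0.003,0.035,0.01],[0,0,0]],
  [0,[-0.003,0.035,0.01],[0,0,0]],
  [0,[-0.003,0.035,0.011],[0,0,0]],
])

```text
time: 25.55
eef_pos: [0.5206, 0.1118, 0.3015]
tcp_rot: [0.038, 0.965, 0.087, 0.244]
contact_force: [0.6, 0.2, -0.6]
opening: 0.639
finger_force: 63.4
```

Call:
move_arm([
  [0,[-0.003,0.02,0.006],[0,0,0]],
  [0,[-0.002,0.01,0.003],[0,0,0]],
  [0,[0,0,0],[0.0243,0.0608,0]],
  [0,[0,0,0],[0.0243,0.0608,0]],
  [0,[0,0,0],[0.0243,0.0608,0]],
  [0,[0,0,0],[0.0243,0.0608,0]],
  [0,[0,0,0],[0.0243,0.0608,0]],
  [0,[0,0,0],[0.0243,0.0608,0]],
  [0,[0,0,0],[0.0243,0.0608,0]],
  [0,[0,0,0],[0.0243,0.0608,0]],
])

```text
time: 26.38
eef_pos: [0.5303, 0.14, 0.3014]
tcp_rot: [0.04, 0.999, -0.0, -0.002]
contact_force: [0.0, 0.2, -0.4]
opening: 0.639
finger_force: 63.3
```

Call:
move_arm([
  [0,[0,0,0],[0,0,0.124]],
  [0,[0,0,0],[0,0,0.124]],
  [0,[0,0,0],[0,0,0.124]],
  [0,[0,0,0],[0,0,0.124]],
  [0,[0,0,0],[0,0,0.124]],
  [0,[0,0,0],[0,0,0.124]],
  [0,[0,0,0],[0,0,0.124]],
  [0,[0,0,0],[0,0,0.124]],
  [0,[0,0,0],[0,0,0.124]],
  [0,[0,0,0],[0,0,0.124]],
])

```text
time: 27.22
eef_pos: [0.5302, 0.1399, 0.301]
tcp_rot: [0.615, 0.788, 0.0, -0.001]
contact_force: [-0.7, 0.1, -0.4]
opening: 0.635
finger_force: 63.3
```

Run:
```python
from h import *
s=get_state();print(s['qpos'],s['eef_pos'],s['contact_force'],s['finger_force'],R.from_quat(s['tcp_rot']).as_matrix().round(3))
print(turn_to_z([0,0,-1],s),shift([.555,.155,.2],s))
cv2.imwrite('pics/w6.png',read_camera('wrist')[:,:,::-1])
```

```text
[ 7.24345580e-02 -4.08320756e-02  1.80932573e+00  1.13952825e-03
  1.37409756e+00 -1.72953093e-01] [0.53023422 0.13991921 0.3009864 ] [-0.71827945  0.10901118 -0.43415072] 63.28693628311157 [[-0.243  0.97  -0.001]
 [ 0.97   0.243  0.001]
 [ 0.001 -0.001 -1.   ]]
[-0.0007915  -0.00127253  0.        ] [0.00849029 0.02776549 0.10097534]
```

View pics/w6.png

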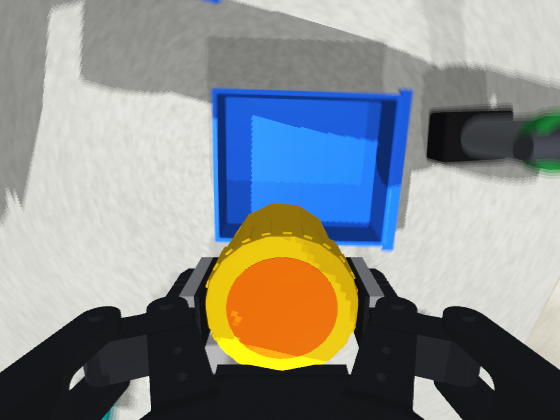

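The wrist view shows the bin in line with the tool: rim corners near (213,89), (411,91), (391,248) and (217,241), the driver at (475,135) to the right, and the cap held at (282,305). I measure the bin from these corners.

Run:
```python
from h import *
s=get_state()
P=np.array([plane('wrist',u,.065,s) for u in((213,89),(411,91),(391,248),(217,241))]);print(P.round(3),P.mean(0))
print('sides',[np.linalg.norm(P[i]-P[i-1]).round(3) for i in range(4)])
c=P.mean(0);c=(c+[.5548,.155,.065])/2;print('mean centre',c)
print(plane('wrist',(300,165),.005,s), shift([c[0],c[1],.10],s))
```

```text
[[0.437 0.218 0.065]
 [0.638 0.265 0.065]
 [0.674 0.094 0.065]
 [0.473 0.054 0.065]] [0.55530264 0.1577747  0.065     ]
sides [np.float64(0.168), np.float64(0.207), np.float64(0.175), np.float64(0.205)]
mean centre [0.55505132 0.15638735 0.065     ]
[0.54976395 0.15640252 0.005     ] [0.00979204 0.0281696  0.20097899]
```

Call:
move_arm([
  [0,[0.001,0.0028,0.01],[-0.0008,-0.0013,0]],
  [0,[0.001,0.0028,0.018],[0,0,0]],
  [0,[0.001,0.0028,0.022],[0,0,0]],
  [0,[0.001,0.0028,0.022],[0,0,0]],
  [0,[0.001,0.0028,0.022],[0,0,0]],
  [0,[0.001,0.0028,0.022],[0,0,0]],
  [0,[0.001,0.0028,0.022],[0,0,0]],
  [0,[0.001,0.0028,0.022],[0,0,0]],
  [0,[0.001,0.0028,0.02],[0,0,0]],
  [0,[0.001,0.003,0.02],[0,0,0]],
])

```text
time: 28.1
eef_pos: [0.5548, 0.1568, 0.0989]
tcp_rot: [0.611, 0.791, -0.0, -0.0]
contact_force: [-0.1, -0.1, -0.7]
opening: 0.641
finger_force: 63.3
```

Call:
move_arm([
  [0,[0,0,0.008],[0,0,0]],
  [0,[0,0,0.007],[0,0,0]],
  [0,[0,0,0.007],[0,0,0]],
  [0,[0,0,0.007],[0,0,0]],
  [0,[0,0,0.007],[0,0,0]],
  [0,[0,0,0.006],[0,0,0]],
  [0,[0,0,0.006],[0,0,0]],
  [0,[0,0,0.004],[0,0,0]],
  [0,[0,0,0.002],[0,0,0]],
  [0,[0,0,0],[0,0,0]],
])

```text
time: 28.93
eef_pos: [0.5549, 0.1566, 0.0463]
tcp_rot: [0.613, 0.79, -0.0, 0.0]
contact_force: [-0.3, 0.3, -0.5]
opening: 0.642
finger_force: 63.4
```

Run:
```python
from h import *
s=get_state();print(s['eef_pos'],s['contact_force'],s['wrist_torque'],turn_to_z([0,0,-1],s),shift([.555,.1565,.032],s))
```

```text
[0.55494811 0.15660203 0.0463284 ] [-0.26592339  0.26057013 -0.48823973] [-0.0147616   0.00601845 -0.01403053] [-0.00030825  0.00027549  0.        ] [-1.07804572e-04  2.92201327e-05  1.43284253e-02]
```

Call:
move_arm([
  [0,[0,0,0.0015],[0,0,0]],
  [0,[0,0,0.0015],[0,0,0]],
  [0,[0,0,0.0015],[0,0,0]],
  [0,[0,0,0.0015],[0,0,0]],
  [0,[0,0,0.0015],[0,0,0]],
  [0,[0,0,0.0015],[0,0,0]],
  [0,[0,0,0.001],[0,0,0]],
  [0,[0,0,0.001],[0,0,0]],
  [0,[0,0,0],[0,0,0]],
  [0,[0,0,0],[0,0,0]],
])

```text
time: 29.77
eef_pos: [0.5553, 0.1566, 0.0358]
tcp_rot: [0.613, 0.79, 0.0, 0.0]
contact_force: [0.5, 0.1, 0.4]
opening: 0.64
finger_force: 63.4
```

Call:
move_arm([
  [0,[0,0,0.0005],[0,0,0]],
  [0,[0,0,0.0005],[0,0,0]],
  [0,[0,0,0.0005],[0,0,0]],
  [0,[0,0,0.0005],[0,0,0]],
  [0,[0,0,0.0005],[0,0,0]],
  [0,[0,0,0.0005],[0,0,0]],
  [0,[0,0,0],[0,0,0]],
  [0,[0,0,0],[0,0,0]],
  [0,[0,0,0],[0,0,0]],
  [0,[0,0,0],[0,0,0]],
])

```text
time: 30.6
eef_pos: [0.5555, 0.1564, 0.0342]
tcp_rot: [0.612, 0.791, -0.0, 0.0]
contact_force: [-3.2, -2.2, 6.4]
opening: 0.636
finger_force: 64.1
```

Contact at 6 N with the cap upright. I release it.

Call:
move_arm([
  [0.68,[0,0,0],[0,0,0]],
  [0.75,[0,0,0],[0,0,0]],
  [0.85,[0,0,0],[0,0,0]],
  [0.95,[0,0,0],[0,0,0]],
  [1,[0,0,0],[0,0,0]],
  [1,[0,0,0],[0,0,0]],
  [1,[0,0,0],[0,0,0]],
  [1,[0,0,0],[0,0,0]],
  [1,[0,0,0],[0,0,0]],
  [1,[0,0,0],[0,0,0]],
])

```text
time: 31.43
eef_pos: [0.5553, 0.1566, 0.0328]
tcp_rot: [0.613, 0.79, 0.0, 0.0]
contact_force: [-0.2, -0.2, 0.4]
opening: 1.0
finger_force: 0.0
```

Call:
move_arm([
  [1,[0,0,-0.003],[0,0,0]],
  [1,[0,0,-0.005],[0,0,0]],
  [1,[0,0,-0.008],[0,0,0]],
  [1,[0,0,-0.012],[0,0,0]],
  [1,[0,0,-0.02],[0,0,0]],
  [1,[0,0,-0.025],[0,0,0]],
  [1,[0,0,-0.03],[0,0,0]],
  [1,[0,0,-0.03],[0,0,0]],
  [1,[0,0,-0.02],[0,0,0]],
  [1,[0,0,-0.01],[0,0,0]],
])

```text
time: 32.27
eef_pos: [0.5572, 0.157, 0.2016]
tcp_rot: [0.613, 0.79, 0.003, 0.003]
contact_force: [-0.3, 0.1, 1.1]
opening: 1.003
finger_force: 0.0
```

Run:
```python
from h import *
s=get_state();print(s['time'],s['contact_force'],s['opening'])
a=read_camera('wrist');b=read_camera('scene')
cv2.imwrite('pics/w7.png',np.hstack([cv2.resize(a,(400,300)),cv2.resize(b[150:360,150:430],(400,300))])[:,:,::-1])
```

```text
32.2667 [-0.25586997  0.14050582  1.14337771] 1.0030552325815074
```

View pics/w7.png

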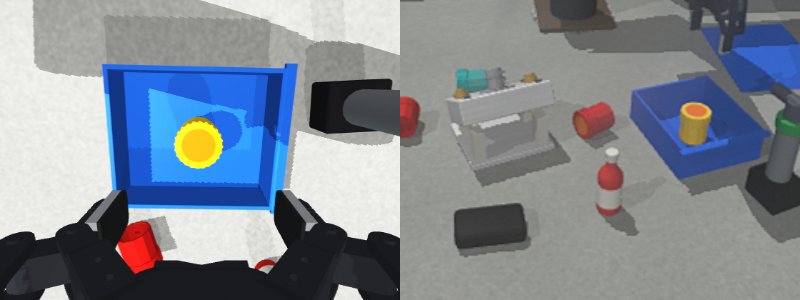

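The cap stands upright on its open end in the middle of the blue bin: left half (198,145), scene crop (695,123). The other things are where they were and the gripper is clear, so I hand in.

```bash
python3 -c "
from plant import *
print(sign_off())"
```

```text
the job is handed in; nothing more can be done
None
```

The yellow cap is unscrewed from the port and stands on its open end in the blue bin, the gripper is clear of it, and the job was handed in at about 32 s.

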